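# Unlock the phone screen press and park its pin

### The job

Unlock the phone press on the bench: draw the T-handled locking pin straight up out of its bore and park it in the open notch of the ear at the end of the press, hanging upright by its collar well inside the notch. Leave the round-knobbed hinge pin fully home in its own bore.

Things in the scene. Friction and masses are not known exactly. Their poses are not given: they have to be found in the camera images.
- press: Grey-painted metal phone press fixed to the bench. Origin: its centre on the bench top, z up. Base 165 mm in x, y -100 to +120 mm. Two clevis blocks (60 x 40 mm) at x = 0, y = -70 and +70 mm, each with an upright 14 mm bore: locking pin in one, hinge pin in the other, either way round. At +y an ear 52 mm wide, 10 mm thick, to y = +190 mm, carries the notch. Clevis and ear tops are 62 mm up, the highest of the press.
- lock_pin: Loose steel pin, 80 g, dark T-shaped head. Origin: centre of its collar's underside; z up the pin, x along the crossbar. Shank 12 mm across, 45 mm long, below the origin; collar 34 mm across, 4 mm thick, above it; neck 10 mm; crossbar 50 mm (x) by 12 mm (y), 22 to 36 mm above the origin. At the start the collar rests on a clevis, the shank in the bore with 1 mm play all round. Any turn about z is fine.
- hinge_pin: Loose pin like the locking pin, but with a round knob (26 mm across, 22 to 36 mm above the origin) in place of the crossbar; it stays in the other clevis bore, and may stand between the locking pin and the notch, its knob 98 mm above the bench. Origin: centre of its collar's underside; z up the pin.
- notch (a point): Where the pin is to hang: on the notch's centre line, level with the ear's top face, axes as the press. The notch is 20 mm wide (x), right through the ear, with free space below; closed end 16 mm from here toward -y, open end (prong tips) 24 mm toward +y. The shank passes, the collar does not: the pin hangs with its origin at this height. Let it down from above or slide it in from the open end.
Not all that is in view belongs to the job. What is shaped like the lock_pin but green or orange is not meant. Leave any yellow look-alike of the hinge_pin alone.

How it is judged:
By the outcome, as a careful person would: the job done as asked, in the order asked, and still so for the second after the job is handed in, with the robot touching nothing.
It also fails if it takes over 42 s, if anything falls off the work surface, if the arm or the gripper's body presses on something with over 40 N, if the wrist force passes 120 N, or if a joint passes its speed limit or range.

### The arm

A 7-joint arm with a two-finger parallel gripper is mounted at the origin on a cart in front of the work surface, level with it; the furniture and walls round the work are solid. World frame = base frame: x ahead of the robot, y to its left, z up, the work surface at z = 0. Lengths are in m, angles in rad, forces in N, time in s.
With the tool pointing down it reaches from about 0.425 to 0.8 m from the base axis. Payload 8.3 kg.
Tool frame: the origin (TCP) lies at the very end of the fingers, on their centre line; the grasp point (between the pads) lies 19 mm behind it; z points along the fingers, y is the line along which they close (so a half turn about z gives the same grasp; the last joint's range is limited). The gripper opens to 85 mm and grips with 20 to 120 N. Pads are 22 mm wide; open, the fingers measure 114 mm over their backs; the gripper's body (76 mm by 85 mm) begins 54 mm behind the grasp point. The pads swing forward as they close: fully open they stand 13 mm farther back than shut.
Start: joints at [1.21, 0.383, 0.016, 1.37, -0.006, 1.388, -0.046], TCP at [0.183, -0.597, 0.231] pointing down, gripper open.
Joint ranges: [-2.95, 2.95], [-0.25, 2.06], [-1.52, 1.56], [0.18, 2.33], [-1.44, 4.58], [0.02, 2.06], [-3.01, 3.01]. Speed limits (rad/s): [2.39, 2.39, 3.01, 3.01, 3.14, 3.14, 3.14].

### API

Orientations are given as a rotation vector (axis times angle).
In Python, from cell import manip, viewer gives the robot as it stands.
- The arm moves only by the tool arm_command, never from a script. Its argument "plan" is a list of rows, each an object with "linear": the shift along the tool's x, y, z in m, a list of three; "turn": the turn about the tool's z in degrees. A call has 1 to 10 rows; each row shifts and turns the commanded pose from where the row before left it, along the tool's axes as they then stand; what a row does not reach is not made up. A row lasts 1/10 s, in which the tool goes at most 50 mm and 8.59 degrees, less where a joint would pass 70% of its speed; a pose out of reach is approached as far as the arm can. A call with a gripper value outside its range is refused whole. "claw" is the finger opening in m, from 0 to 0.0854, set as the call begins (left out, the last holds). The fingers move at their own pace and stop on an object; the grip force is fixed at half the most. Time passes only in rows, so rows that do not move let the fingers close. It gives the time, the measured TCP pose, the force, the opening and the grip force at its end, in the units of the state.
- manip.sense(): the state, without advancing time (a new reading comes with each control period).
- viewer.capture(name): name is "side" or "top" or "wrist"; returns the picture (420x560x3 uint8, red, green, blue); there is no depth.
- viewer.get_calibration(name): a dict with "fx", "fy", "cx", "cy" (pixels), "origin" and "attitude" of the camera in the world. Camera axes: x right, y up, looking along -z (the intrinsics and any distortion apply to the point x, -y, -z); pixel columns grow to the right and rows downward; lengths in m; the calibration is good to about 2 mm. The wrist camera is an equidistant fisheye: a pixel r from the principal point sees the ray r / f radians off the axis. A picture is of the moment at which its call begins: read the wrist's pose just before it. get_calibration takes no time and is no camera call; for the wrist camera it gives the pose at the moment of the call.
- manip.hand_in(): hands the job in; it is judged then, once.
The state is a dict: "clock": time; "joint_pos": joint angles; "qvel": joint speeds; "effort": joint torques, N m; "tcp_pos": TCP position; "ee_rot": TCP orientation; "wrist_force": force on the tool from outside, world axes, zero at the start; "wrist_torque": the same for the moment, N m; "width": opening from 0.0 (shut) to 1.0 (fully open); "finger_force": force on a finger pad.
Only numpy, scipy, OpenCV 4.12 (cv2) and the standard library are available. Lean on these libraries where they do the work, as an engineer would, in place of code of your own. Each camera call takes 0.05 s, during which the arm holds its last target. There are 200 camera calls.

## Working session

There is one attempt and no reset: what is moved stays moved. The work goes in short steps, Python scripts to look and compute and a tool call to move; the robot and the scene stay as the last step left them, time stands still between calls to the robot, and variables do not carry over. Pictures are saved under pics/ and viewed, at most 10 in all, crops included, and the job is handed in when it is done.

Besides the shell and the picture viewer there is one more tool, called after "Request:" by a JSON object that holds its "op" and its "data", one argument or row to a line. arm_command: Moves the arm, as the interface text tells. Its arguments: {"type":"object","properties":{"plan":{"type":"array","items":{"type":"object","properties":{"linear":{"type":"array","items":{"type":"number"}},"turn":{"type":"number"}}}},"claw":{"type":"number"}},"required":["plan"]}

```bash
mkdir -p pics; ls
python3 - <<'E'
from cell import manip, viewer
import cv2, numpy as np
for n in ["side","top"]:
    im=viewer.capture(n); cv2.imwrite(f"pics/{n}0.png",im[:,:,::-1]); c=viewer.get_calibration(n); print(n,c)
s=manip.sense(); print(s)
E
```

```text
pics
side {'fx': 431.9552604256807, 'fy': 431.9552604256807, 'cx': 283.09144448563495, 'cy': 213.4498759629567, 'origin': array([-0.01005037,  0.6534234 ,  0.61728027]), 'attitude': array([ 0.39494634, -1.26575087, -2.25707377])}
top {'fx': 494.28357195377225, 'fy': 494.28357195377225, 'cx': 276.63759124547875, 'cy': 211.12842886505913, 'origin': array([ 0.38626992, -0.06103045,  0.99588145]), 'attitude': array([ 0.07997941, -0.06238277, -1.56148867])}
{'clock': 0.1, 'joint_pos': array([ 1.21013123,  0.38417508,  0.0163966 ,  1.37106181, -0.00629813,
        1.38815891, -0.04649955]), 'qvel': array([-0.00159281, -0.00265143, -0.00071779, -0.00135746,  0.00140803,
       -0.00128558, -0.00127588]), 'effort': array([ 1.90464452e-03, -6.29140806e+01,  8.47146437e-01, -3.72762108e+01,
        1.69012783e-02,  1.04650759e-02,  1.21914727e-04]), 'tcp_pos': array([ 0.18325839, -0.59706376,  0.23036015]), 'ee_rot': array([-3.10511890e+00, -4.65814396e-01,  4.63111788e-04]), 'wrist_force': array([0.69177997, 0.91805349, 0.34671576]), 'wrist_torque': array([ 0.01437404, -0.00890646, -0.01699274]), 'finger_force': 0.0, 'width': 1.001571054594686}
```

View pics/side0.png

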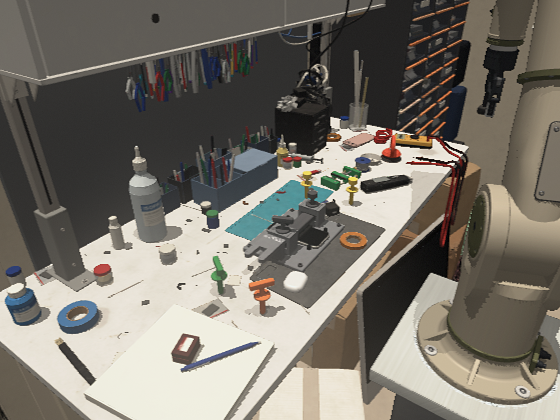

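View pics/top0.png

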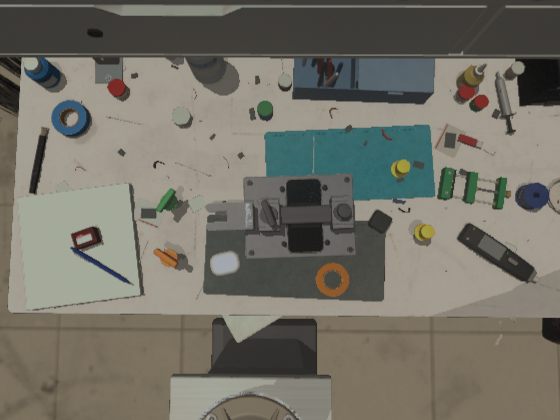

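The top view shows the press with its ear to the left (+y), near (215,216). The T-handled lock pin is at about (268,214) and the hinge pin at (344,211). I'll zoom in on both views.

```bash
cat > h.py <<'E'
import numpy as np, cv2
from scipy.spatial.transform import Rotation as R
from cell import manip, viewer
def ray(c,uv,fish=False):
    x=(uv[0]-c["cx"])/c["fx"]; y=(uv[1]-c["cy"])/c["fy"]
    if fish:
        r=np.hypot(x,y); k=np.sin(r)/r if r>1e-9 else 1; d=np.array([x*k,-y*k,-np.cos(r)])
    else: d=np.array([x,-y,-1])
    return R.from_rotvec(c["attitude"]).apply(d)
def at_z(c,uv,z,fish=False):
    d=ray(c,uv,fish); o=np.array(c["origin"]); return o+d*(z-o[2])/d[2]
def proj(c,p,fish=False):
    d=R.from_rotvec(c["attitude"]).inv().apply(np.asarray(p)-c["origin"]); v=np.array([d[0],-d[1]])
    if fish:
        r=np.hypot(*v); v=v/r*np.arctan2(r,-d[2])
    else: v=v/-d[2]
    return v*c["fx"]+[c["cx"],c["cy"]]
E
python3 - <<'E'
from h import *
t=cv2.imread("pics/top0.png"); s=cv2.imread("pics/side0.png")
cv2.imwrite("pics/topz.png",cv2.resize(t[160:280,195:365],None,fx=4.7,fy=4.7,interpolation=cv2.INTER_CUBIC))
cv2.imwrite("pics/sidez.png",cv2.resize(s[160:300,230:390],None,fx=4.2,fy=4.2,interpolation=cv2.INTER_CUBIC))
c=viewer.get_calibration("top")
for n,uv,z in [("lock",(268,214),.098),("hinge",(344,211),.098),("notch",(215,216),.062)]: print(n,at_z(c,uv,z))
E
```

```text
lock [ 0.46254865 -0.03489435  0.098     ]
hinge [ 0.46909755 -0.17330225  0.098     ]
notch [0.46102323 0.06673924 0.062     ]
```

View pics/topz.png

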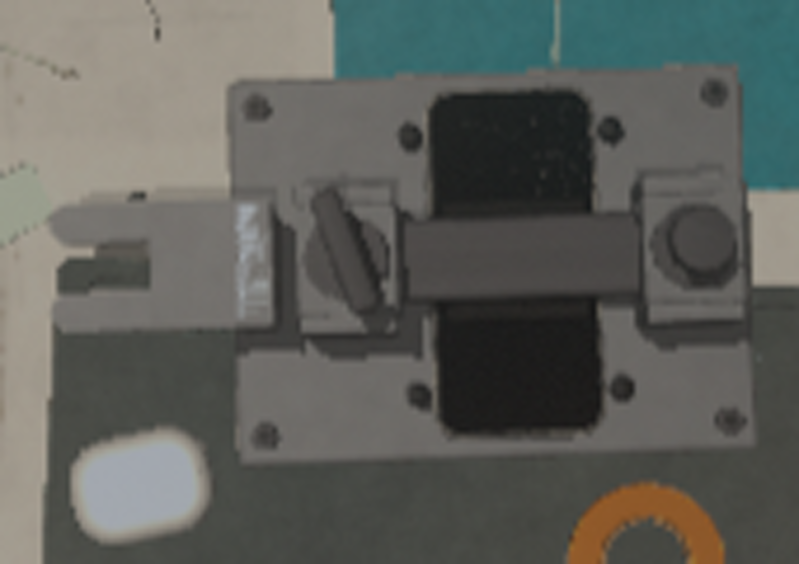

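View pics/sidez.png

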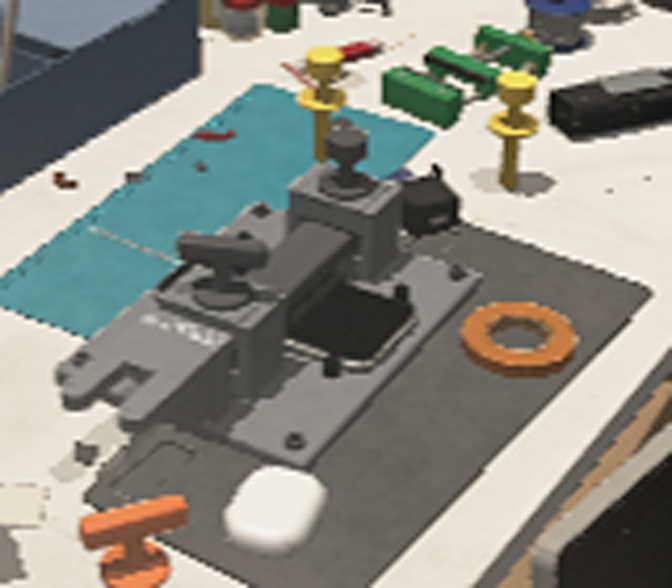

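Lock pin crossbar ends at crop px (325,197) and (366,305), and the knob is at (700,242). The notch's closed end is at (150,267) and the prong tips are near x=52. The lock pin is in the +y clevis next to the ear, so nothing stands between them.

Run:
```python
from h import *
c=viewer.get_calibration("top")
P=lambda u,v,z: at_z(c,(195+(u+.5)/4.7-.5,160+(v+.5)/4.7-.5),z)
a,b=P(325,197,.098),P(366,305,.098); k=P(700,242,.098); m=(a+b)/2
print("bar",m,np.linalg.norm(a-b),np.degrees(np.arctan2(*(b-a)[[1,0]])))
d=(m-k)[:2]; print("hinge",k,"dist",np.linalg.norm(d)); u=d/np.linalg.norm(d); print("press y dir",u)
print("bar dir rel; notch pred from lock:",m[:2]+u*.096,"from hinge",k[:2]+u*.236)
for n,p in dict(closed=(150,267),tipU=(50,222),tipL=(55,310),nU=(125,245),nL=(100,290),earU=(180,203),earL=(180,328)).items(): print(n,P(*p,.062))
for n,p in dict(bUL=(230,83),bUR=(740,67),bLR=(755,443),bLL=(240,463)).items(): print(n,P(*p,.015))
s=manip.sense(); print(R.from_rotvec(s["ee_rot"]).as_matrix().round(3))
```

```text
bar [ 0.46440755 -0.03507128  0.098     ] 0.04501580187867366 -158.71381016944588
hinge [ 0.46891608 -0.17246957  0.098     ] dist 0.13747224064784694
press y dir [-0.03279593  0.99946207]
bar dir rel; notch pred from lock: [0.46125914 0.06087707] from hinge [0.46117624 0.06340347]
closed [0.46040285 0.04483119 0.062     ]
tipU [0.47835316 0.08566579 0.062     ]
tipL [0.44271406 0.08287154 0.062     ]
nU [0.46924241 0.05510468 0.062     ]
nL [0.45093853 0.06486123 0.062     ]
earU [0.48647605 0.03313969 0.062     ]
earL [0.43585623 0.03229713 0.062     ]
bUL [0.54320038 0.01736695 0.015     ]
bUR [ 0.551586   -0.20006755  0.015     ]
bLR [ 0.39196496 -0.20552714  0.015     ]
bLL [0.38173029 0.01078489 0.015     ]
[[ 0.956  0.293 -0.001]
 [ 0.293 -0.956  0.002]
 [-0.    -0.002 -1.   ]]
```

Request:
{"op": "arm_command", "data": {
  "plan": [
    {"linear": [0.033, -0.0156, 0], "turn": 0},
    {"linear": [0.033, -0.0156, 0]},
    {"linear": [0.033, -0.0156, 0]},
    {"linear": [0.033, -0.0156, 0]},
    {"linear": [0.033, -0.0156, 0]},
    {"linear": [0.033, -0.0156, 0]},
    {"linear": [0.033, -0.0156, 0]},
    {"linear": [0.033, -0.0156, 0]},
    {"linear": [0.017, -0.033, 0]},
    {"linear": [0.017, -0.033, 0]}
  ]
}}

```text
schema error: expected keys linear, turn
```

Request:
{"op": "arm_command", "data": {
  "plan": [
    {"linear": [0.033, -0.0156, 0], "turn": 0},
    {"linear": [0.033, -0.0156, 0], "turn": 0},
    {"linear": [0.033, -0.0156, 0], "turn": 0},
    {"linear": [0.033, -0.0156, 0], "turn": 0},
    {"linear": [0.033, -0.0156, 0], "turn": 0},
    {"linear": [0.033, -0.0156, 0], "turn": 0},
    {"linear": [0.033, -0.0156, 0], "turn": 0},
    {"linear": [0.033, -0.0156, 0], "turn": 0},
    {"linear": [0.017, -0.033, 0], "turn": 0},
    {"linear": [0.017, -0.033, 0], "turn": 0}
  ]
}}

```text
clock: 1.1
tcp_pos: [0.4128, -0.3259, 0.2305]
ee_rot: [-3.106, -0.467, 0.001]
wrist_force: [1.0, 0.2, -0.2]
width: 0.996
finger_force: 0.0
```

Request:
{"op": "arm_command", "data": {
  "plan": [
    {"linear": [0.0168, -0.0329, 0], "turn": 0},
    {"linear": [0.0168, -0.0329, 0], "turn": 0},
    {"linear": [0.0168, -0.0329, 0], "turn": 0},
    {"linear": [0.0168, -0.0329, 0], "turn": 0},
    {"linear": [0.0168, -0.0329, 0], "turn": 0},
    {"linear": [0.0168, -0.0329, 0], "turn": 0},
    {"linear": [0.0168, -0.0329, 0], "turn": 0},
    {"linear": [0.0168, -0.0329, 0], "turn": 0},
    {"linear": [0, 0, 0.03], "turn": -4.3},
    {"linear": [0, 0, 0.02], "turn": 0}
  ],
  "claw": 0.06
}}

```text
clock: 2.1
tcp_pos: [0.4633, -0.035, 0.1801]
ee_rot: [-3.085, -0.591, 0.0]
wrist_force: [-0.1, -0.5, -0.4]
width: 0.697
finger_force: 0.0
```

Run:
```python
from h import *
s=manip.sense(); c=viewer.get_calibration("wrist"); im=viewer.capture("wrist"); t=viewer.capture("top")
cv2.imwrite("pics/w1.png",im[:,:,::-1]); cv2.imwrite("pics/t1.png",t[:,:,::-1])
print(s["tcp_pos"],s["joint_pos"],s["qvel"].round(3)); print(R.from_rotvec(s["ee_rot"]).as_matrix().round(3)); print(c)
for n,p in dict(bar=(.464,-.035,.098),notch=(.461,.062,.062),hinge=(.469,-.172,.098),tcp=s["tcp_pos"]).items(): print(n,proj(c,p,True))
```

```text
[ 0.46328787 -0.03504313  0.18012507] [ 0.44246245  0.09829143 -0.46056915  1.84921733  0.04664152  1.20490528
 -1.22513967] [-0.007  0.171  0.017  0.295  0.087 -0.429 -0.133]
[[ 0.929  0.37  -0.   ]
 [ 0.37  -0.929  0.   ]
 [-0.    -0.    -1.   ]]
{'fx': 325.19226210127806, 'fy': 325.19226210127806, 'cx': 284.4084770656699, 'cy': 214.80534733122985, 'origin': array([ 0.53337748, -0.00732512,  0.32277853]), 'attitude': array([-0.26029516,  0.17854634, -1.18337294])}
bar [285.0166449  222.42894052]
notch [176.46756861 171.28695941]
hinge [438.29327438 273.5754051 ]
tcp [284.61493795 276.1676707 ]
```

View pics/w1.png

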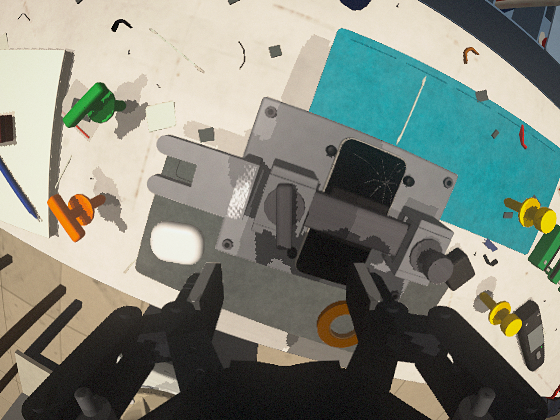

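The wrist view shows the bar nearly vertical, from about (286,187) to (284,250), so it is aligned with tool x. The notch opens to the left at (165,170). I'll zoom to refine.

Run:
```python
import cv2
t=cv2.imread("pics/w1.png"); cv2.imwrite("pics/w1z.png",cv2.resize(t[120:262,140:332],None,fx=4,fy=4,interpolation=cv2.INTER_CUBIC))
```

```text
(no output)
```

View pics/w1z.png

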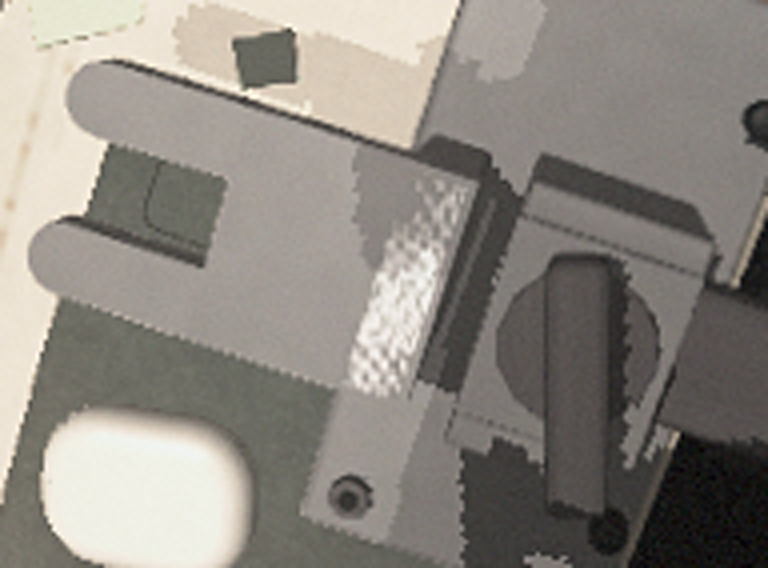

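Run:
```python
from h import *
c=viewer.get_calibration("wrist")
P=lambda u,v,z: at_z(c,(140+(u+.5)/4-.5,120+(v+.5)/4-.5),z,True)
a,b=P(582,266,.098),P(576,515,.098); print("bar",(a+b)/2,np.linalg.norm(a-b),np.degrees(np.arctan2(*(a-b)[[1,0]])))
print("collar",P(579,345,.066),P(497,345,.066),P(660,345,.066))
for n,p in dict(closed=(217,222),cU=(228,180),cL=(205,265),tipU=(67,95),tipL=(30,255),mU=(140,152),mL=(100,228)).items(): print(n,P(*p,.062))
```

```text
bar [ 0.46505909 -0.03438382  0.098     ] 0.047225896162777455 20.047074877569056
collar [ 0.46521598 -0.0341999   0.066     ] [ 0.4591186  -0.01863599  0.066     ] [ 0.47125392 -0.04955818  0.066     ]
closed [0.4616268  0.04496346 0.062     ]
cU [0.47083013 0.04544983 0.062     ]
cL [0.45197809 0.04467385 0.062     ]
tipU [0.47608579 0.08488283 0.062     ]
tipL [0.44011107 0.083327   0.062     ]
mU [0.46996119 0.06547979 0.062     ]
mL [0.45143756 0.06930142 0.062     ]
```

Request:
{"op": "arm_command", "data": {
  "plan": [
    {"linear": [0.0018, 0.0002, 0], "turn": 1.5},
    {"linear": [0, 0, 0.02], "turn": 0},
    {"linear": [0, 0, 0.025], "turn": 0},
    {"linear": [0, 0, 0.025], "turn": 0},
    {"linear": [0, 0, 0.02], "turn": 0},
    {"linear": [0, 0, 0.012], "turn": 0},
    {"linear": [0, 0, 0.005], "turn": 0},
    {"linear": [0, 0, 0], "turn": 0}
  ]
}}

```text
clock: 3.0
tcp_pos: [0.4657, -0.0362, 0.0747]
ee_rot: [-3.095, -0.541, -0.0]
wrist_force: [0.4, 0.3, 0.3]
width: 0.7
finger_force: 0.0
```

Request:
{"op": "arm_command", "data": {
  "plan": [
    {"linear": [0, 0, 0], "turn": 0},
    {"linear": [0, 0, 0], "turn": 0},
    {"linear": [0, 0, 0], "turn": 0},
    {"linear": [0, 0, 0], "turn": 0},
    {"linear": [0, 0, 0], "turn": 0},
    {"linear": [0, 0, 0], "turn": 0},
    {"linear": [0, 0, 0], "turn": 0},
    {"linear": [0, 0, 0], "turn": 0}
  ],
  "claw": 0.0
}}

```text
clock: 3.8
tcp_pos: [0.4657, -0.0357, 0.0749]
ee_rot: [-3.094, -0.543, -0.001]
wrist_force: [-1.4, 1.3, 5.6]
width: 0.122
finger_force: 58.8
```

Request:
{"op": "arm_command", "data": {
  "plan": [
    {"linear": [0, 0, -0.005], "turn": 0},
    {"linear": [0, 0, -0.01], "turn": 0},
    {"linear": [0, 0, -0.01], "turn": 0},
    {"linear": [0, 0, -0.01], "turn": 0},
    {"linear": [0, 0, -0.01], "turn": 0},
    {"linear": [0, 0, -0.01], "turn": 0},
    {"linear": [0, 0, -0.01], "turn": 0},
    {"linear": [0, 0, -0.005], "turn": 0},
    {"linear": [0, 0, 0], "turn": 0},
    {"linear": [0, 0, 0], "turn": 0}
  ]
}}

```text
clock: 4.8
tcp_pos: [0.4652, -0.0361, 0.1441]
ee_rot: [-3.094, -0.542, 0.0]
wrist_force: [-0.2, -0.6, -0.6]
width: 0.128
finger_force: 58.6
```

Run:
```python
from h import *
s=manip.sense(); c=viewer.get_calibration("wrist"); im=viewer.capture("wrist"); sd=viewer.capture("side")
w=im[120:300,130:400,::-1]; w=cv2.resize(w,None,fx=2.2,fy=2.2,interpolation=cv2.INTER_CUBIC)
z=cv2.resize(sd[190:280,225:350,::-1],(500,360),interpolation=cv2.INTER_CUBIC)
cv2.imwrite("pics/w2.png",w); cv2.imwrite("pics/s2.png",z)
print(s["tcp_pos"],s["wrist_force"],s["width"],s["finger_force"]); print(R.from_rotvec(s["ee_rot"]).as_matrix().round(3))
```

```text
[ 0.46515857 -0.03613493  0.14412257] [-0.18124588 -0.59606526 -0.6070709 ] 0.12774783656117872 58.60486328601837
[[ 0.941  0.34  -0.   ]
 [ 0.34  -0.941  0.   ]
 [-0.    -0.    -1.   ]]
```

View pics/s2.png

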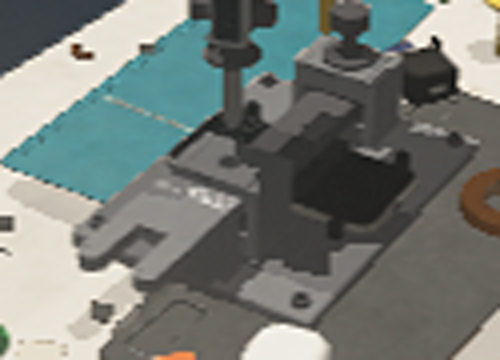

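Upright pin is clear of the bore: shank tip at about (233,128), above the empty bore at (235,160). Next I carry it over the notch.

Request:
{"op": "arm_command", "data": {
  "plan": [
    {"linear": [0.0029, -0.0093, 0], "turn": 0},
    {"linear": [0.0058, -0.0186, 0], "turn": 0},
    {"linear": [0.0058, -0.0186, 0], "turn": 0},
    {"linear": [0.0058, -0.0186, 0], "turn": 0},
    {"linear": [0.0058, -0.0186, 0], "turn": 0},
    {"linear": [0.0029, -0.0093, 0], "turn": 0},
    {"linear": [0, 0, 0], "turn": 0},
    {"linear": [0, 0, 0], "turn": 0}
  ]
}}

```text
clock: 5.7
tcp_pos: [0.4609, 0.0607, 0.1442]
ee_rot: [3.094, 0.542, -0.001]
wrist_force: [-0.0, 0.1, -0.2]
width: 0.121
finger_force: 58.6
```

Run:
```python
from h import *
s=manip.sense(); c=viewer.get_calibration("wrist"); im=viewer.capture("wrist"); cs=viewer.get_calibration("side"); sd=viewer.capture("side")
w=cv2.resize(im[130:290,190:400,::-1],None,fx=2.6,fy=2.6,interpolation=cv2.INTER_CUBIC)
w=cv2.resize(im[130:300,190:390,::-1],(400,340),interpolation=cv2.INTER_CUBIC)
z=cv2.resize(sd[190:275,230:330,::-1],(400,340),interpolation=cv2.INTER_CUBIC)
cv2.imwrite("pics/c3.png",np.hstack([w,z]))
p=s["tcp_pos"]; print(p,s["wrist_force"],s["width"],s["finger_force"])
o=p+[0,0,-.013]
W=lambda q:(proj(c,q,True)-[190,130])*2; S=lambda q:(proj(cs,q)-[230,190])*4+[400,0]
for n,q in dict(collar=o,shankend=o-[0,0,.045],notch=(.4608,.061,.062)).items(): print(n,W(q).round(),S(q).round())
```

```text
[0.46090838 0.06073563 0.14415799] [-0.02249307  0.08569593 -0.15847635] 0.12110670454451355 58.614766001701355
collar [189. 270.] [514. 135.]
shankend [189. 210.] [517. 206.]
notch [189. 187.] [518. 242.]
```

View pics/c3.png

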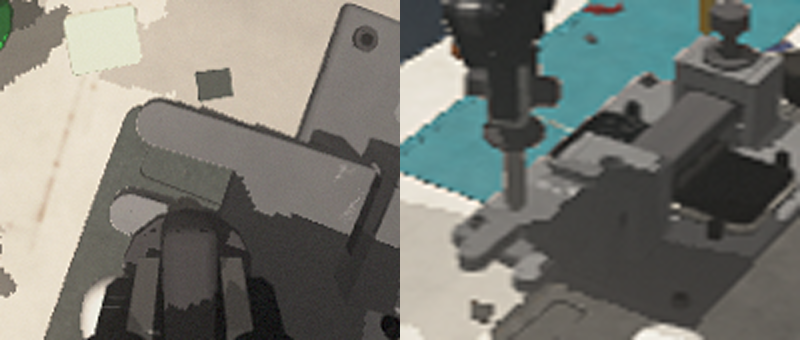

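The side view agrees: shank tip at (515,208) against a predicted (517,206), with the notch directly below. I'll lower it in stages.

Request:
{"op": "arm_command", "data": {
  "plan": [
    {"linear": [0, 0, 0.008], "turn": 0},
    {"linear": [0, 0, 0.008], "turn": 0},
    {"linear": [0, 0, 0.006], "turn": 0},
    {"linear": [0, 0, 0.005], "turn": 0},
    {"linear": [0, 0, 0.004], "turn": 0},
    {"linear": [0, 0, 0.003], "turn": 0},
    {"linear": [0, 0, 0], "turn": 0}
  ]
}}

```text
clock: 6.5
tcp_pos: [0.4608, 0.0613, 0.11]
ee_rot: [-3.094, -0.542, 0.001]
wrist_force: [-0.1, 0.3, -0.8]
width: 0.127
finger_force: 58.6
```

Request:
{"op": "arm_command", "data": {
  "plan": [
    {"linear": [0, 0, 0.006], "turn": 0},
    {"linear": [0, 0, 0.006], "turn": 0},
    {"linear": [0, 0, 0.006], "turn": 0},
    {"linear": [0, 0, 0.006], "turn": 0},
    {"linear": [0, 0, 0.005], "turn": 0},
    {"linear": [0, 0, 0.003], "turn": 0},
    {"linear": [0, 0, 0], "turn": 0},
    {"linear": [0, 0, 0], "turn": 0}
  ]
}}

```text
clock: 7.3
tcp_pos: [0.4611, 0.0613, 0.0784]
ee_rot: [-3.094, -0.542, -0.0]
wrist_force: [-0.4, 0.7, -1.0]
width: 0.128
finger_force: 58.6
```

Request:
{"op": "arm_command", "data": {
  "plan": [
    {"linear": [0, 0, 0.001], "turn": 0},
    {"linear": [0, 0, 0.001], "turn": 0},
    {"linear": [0, 0, 0.0005], "turn": 0},
    {"linear": [0, 0, 0], "turn": 0},
    {"linear": [0, 0, 0], "turn": 0}
  ]
}}

```text
clock: 7.8
tcp_pos: [0.461, 0.0613, 0.0759]
ee_rot: [-3.094, -0.542, -0.0]
wrist_force: [-0.5, -0.5, -0.6]
width: 0.126
finger_force: 58.6
```

Request:
{"op": "arm_command", "data": {
  "plan": [
    {"linear": [0, 0, 0.0005], "turn": 0},
    {"linear": [0, 0, 0.0005], "turn": 0},
    {"linear": [0, 0, 0.0005], "turn": 0},
    {"linear": [0, 0, 0], "turn": 0},
    {"linear": [0, 0, 0], "turn": 0}
  ]
}}

```text
clock: 8.3
tcp_pos: [0.4611, 0.0614, 0.0748]
ee_rot: [3.094, 0.542, 0.0]
wrist_force: [-2.5, -0.3, 6.4]
width: 0.126
finger_force: 59.5
```

Contact at the expected height, with 6.4 N on the wrist. Releasing.

Request:
{"op": "arm_command", "data": {
  "plan": [
    {"linear": [0, 0, 0], "turn": 0},
    {"linear": [0, 0, 0], "turn": 0},
    {"linear": [0, 0, 0], "turn": 0},
    {"linear": [0, 0, 0], "turn": 0},
    {"linear": [0, 0, 0], "turn": 0}
  ],
  "claw": 0.05
}}

```text
clock: 8.8
tcp_pos: [0.461, 0.0612, 0.0743]
ee_rot: [-3.094, -0.542, 0.0]
wrist_force: [-0.4, -0.0, 0.3]
width: 0.59
finger_force: 0.0
```

Request:
{"op": "arm_command", "data": {
  "plan": [
    {"linear": [0, 0, -0.01], "turn": 0},
    {"linear": [0, 0, -0.02], "turn": 0},
    {"linear": [0, 0, -0.03], "turn": 0},
    {"linear": [0, 0, -0.03], "turn": 0},
    {"linear": [0, 0, -0.02], "turn": 0},
    {"linear": [-0.03, 0, -0.01], "turn": 0},
    {"linear": [-0.03, 0, 0], "turn": 0},
    {"linear": [0, 0, 0], "turn": 0}
  ]
}}

```text
clock: 9.6
tcp_pos: [0.4023, 0.0398, 0.1952]
ee_rot: [3.093, 0.54, 0.0]
wrist_force: [0.4, -0.7, -0.9]
width: 0.587
finger_force: 0.0
```

Run:
```python
from h import *
s=manip.sense(); c=viewer.get_calibration("wrist"); im=viewer.capture("wrist"); sd=viewer.capture("side")
w=cv2.resize(im[60:260,185:385,::-1],(400,400),interpolation=cv2.INTER_CUBIC)
z=cv2.resize(sd[180:280,230:330,::-1],(400,400),interpolation=cv2.INTER_CUBIC)
cv2.imwrite("pics/c4.png",np.hstack([w,z])); print(s["tcp_pos"],s["width"])
for q in [(.4608,.061,.062),(.4608,.061,.098),(.465,-.035,.062),(.469,-.172,.098)]: print(((proj(c,q,True)-[185,60])*2).round())
```

```text
[0.40232669 0.03982084 0.19519133] 0.587146977480654
[199. 147.]
[199. 152.]
[406. 217.]
[666. 331.]
```

View pics/c4.png

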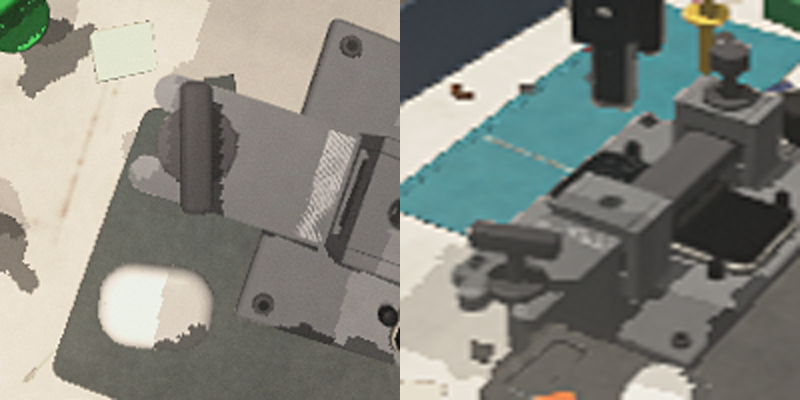

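The pin hangs upright: bar centre at (197,148) against a predicted (199,152). The hinge pin is still home at (733,70), and the gripper is clear.

```bash
python3 -c "
from cell import manip
print(manip.hand_in())"
```

```text
the job is handed in; nothing more can be done
None
```

The locking pin was drawn from its bore and now hangs upright by its collar in the ear's notch; the hinge pin was left untouched in its bore, and the job was handed in at about 10 s of the 42 s allowed (no verdict was returned).

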